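# Put the block plane away in the tool chest

## Task

Put the block plane away: stand it gently on its sole in the open upper drawer of the tool chest, down on the green lining between the two dark cleats, then slide the drawer fully home past its catch without slamming it. The plane is lying on its side; its iron is backed off, so it may stand on its sole on the bench while you change your hold. Leave the other things on the bench and on the chest as they are.

Things in the scene. Friction and masses are not known exactly. Their poses are not given: they have to be found in the camera images.
- plane: Block plane, 160 mm long, 52 wide, 45 high, 0.6 kg. Origin: middle of the sole's face; x points to the toe (round brass knob end), z up from the sole. Starts lying with its left cheek (+y) on the bench, so z is level and the origin 26 mm up. Centre of mass about 12 mm above the sole: rolled 30 degrees or more about the sole's lower edge, it tips onto the sole by itself.
- waist (a point): Point on the plane's middle plane, x 0, 18 mm above the sole; plane's axes. The side cheeks are flush with the sole's edges and 36 mm high for x -25 to 25 (20 mm beyond). For x -10 to 10 all between them is lower, so here it can be gripped sole to cheek tops (36 mm) or across the cheeks (52 mm). The cap dome (x -50) reaches 45 mm and the knob (x 56) 37 mm above the sole.
- drawer (a joint): How far the chest's upper drawer stands open, in m: 0 is fully home (front flush with the chest), 0.2 fully out. It runs with about 1.5 N of friction. A sprung roller catch inside resists from 14 mm to 6 mm before home (a push of about 8 N), then pulls the drawer the rest of the way and holds it.
- bay (a point): Middle of the plane's place on the drawer's green lined floor, 72 mm above the bench; rides with the drawer. x points the way the drawer closes, y along its front, z up. Two cleats, 8 mm high and 8 wide, 200 long along y, stand 58 mm apart: the plane lies along y, 3 mm to spare each side. Drawer front: inner face at x -67, top 52 mm above the floor. A 22 mm high divider stands at x 67.
- front (a point): Point on the outer face of the upper drawer's front, middle of its width, 106 mm above the bench, 82 mm in -x from bay; same axes, so push along +x. The front spans 66 to 124 mm above the bench and is 332 mm wide. Two brass knobs, 24 mm across and standing out 22 mm, sit 105 mm either side of the middle, 10 mm lower.
- chest: Wooden bench-top tool chest, fixed: 275 mm deep (x), 360 mm wide (y), 136 mm high, two drawers in its -x face, the upper one open. Origin: middle of its underside; x points from the drawer fronts to the back.
- mallet: Wooden mallet lying down, bystander: 240 mm long along x, head 100 mm wide (y) at the +x end, 55 mm high. Origin on its underside, 85 mm from the middle of the head.
- square: Combination square lying flat, bystander: 260 mm steel rule along x with a blue head. Origin on its underside.
- glue: Yellow glue bottle, standing, bystander: 60 mm across, 170 mm high. Origin under its middle.
- screws: Glass jar of screws, standing, bystander: 72 mm across, 90 mm high. Origin under its middle.
- sander: Cork sanding block, bystander: 110 x 65 x 35 mm. Origin under its middle.
- pushstick: Orange push stick lying flat, bystander: 260 mm long, 12 mm thick. Origin on its underside.
- gauge: Marking gauge lying on top of the chest towards the back, bystander: 190 mm beam along y, 50 mm high. Origin under its middle.
Things that resemble listed ones, but are neither listed nor needed, are in the scene too. Leave any blue look-alike of the plane alone.

How it is judged (in metres and radians):
On the way:
1. the plane stands on its sole between the cleats, let go, the drawer still open by more than 100 mm (x of plane in the frame of bay between -0.006 and 0.006 m and y of plane in the frame of bay between -0.06 and 0.06 m and z of plane in the frame of bay between -0.004 and 0.004 m and angle between plane's own z axis and vertical below 0.06 rad and angle between the x axis of plane and the y axis of bay, either way round below 0.12 rad and value of joint drawer above 0.1 m and contact force between plane and the fingers below 0.1 N), for 0.2 s.
At the end, for the whole second after the job is handed in: The upper drawer is home (within 3 mm) and the plane is at rest in it, upright on its sole (within 3.4 degrees) on the lined floor between the two cleats (its middle within 6 mm across and 60 mm along the bay, within 7 degrees of the cleats' direction) (x of plane in the frame of bay between -0.006 and 0.006 m and y of plane in the frame of bay between -0.06 and 0.06 m and z of plane in the frame of bay between -0.004 and 0.004 m and angle between plane's own z axis and vertical below 0.06 rad and angle between the x axis of plane and the y axis of bay, either way round below 0.12 rad and value of joint drawer below 0.003 m and linear speed of plane below 0.02 m/s); the robot touches nothing.
It fails at once if the drawer is slammed (moves at more than 0.45 m/s) (velocity of joint drawer below -0.45 m/s).
It fails at once if the plane is dropped or knocked (out of the fingers and faster than 0.8 m/s) (linear speed of plane above 0.8 m/s and contact force between plane and the fingers below 0.1 N).
It fails at once if another thing on the bench or the chest is shifted by more than 25 mm (distance of any of mallet, square, glue, screws, sander, pushstick, gauge from where it was at the start of the episode above 0.025 m).
It also fails if it takes over 72 s, if anything falls off the work surface, if the arm or the gripper's body presses on something with over 40 N, if the wrist force passes 120 N, or if a joint passes its speed limit or range.

## Robot

A 6-joint arm with a two-finger parallel gripper is mounted at the origin on the work surface. World frame = base frame: x ahead of the robot, y to its left, z up, the work surface at z = 0. Lengths are in mm, angles in rad, forces in N, time in s.
With the tool pointing down it reaches from about 375 to 975 mm from the base axis. Payload 3.8 kg.
Tool frame: the origin (TCP) lies at the centre of the arm's flange, where the gripper is bolted on; the fingertips stand 166 mm ahead of it and the grasp point (between the pads) lies 147 mm ahead of it; z points along the fingers, y is the line along which they close (so a half turn about z gives the same grasp; the last joint's range is limited). The gripper opens to 88 mm and grips with 3 to 60 N. Pads are 18 mm wide; open, the fingers measure 123 mm over their backs; the gripper's body (75 mm by 187 mm) begins 45 mm behind the grasp point.
Start: joints at [-1.362, 0.264, 1.604, -0, 1.274, -0.037], TCP at [164.244, -654.709, 404.706] pointing down, gripper open.
Joint ranges: [-2.63, 2.63], [-0.94, 2.18], [0.31, 2.57], [-1.31, 4.45], [0, 2.66], [-2.55, 2.55]. Speed limits (rad/s): [2.57, 2.57, 3.14, 3.14, 3.14, 3.14].

## Interface

Orientations are given as a unit quaternion [x, y, z, w].
In Python, from bench import read_state, imaging, robot gives the robot as it stands. The module is installed in compiled form; this text tells all that it offers.
- The arm moves only by the shell command python3 -m pendant 'ROWS' [FORCE]. ROWS is JSON, one flat list of numbers, 5 for each row, row after row: the opening, from 0 (shut) to 1 (fully open), then the shift along the tool's x, y, z in cm, then the turn about the tool's z in degrees. In form: [gripper, tx, ty, tz, spin, gripper, tx, ty, tz, spin, ...]. A call has 1 to 8 rows; each row shifts and turns the commanded pose from where the row before left it, along the tool's axes as they then stand; what a row does not reach is not made up. A row lasts 1/10 s, in which the tool goes at most 50 mm and 8.59 degrees, less where a joint would pass 70% of its speed; a pose out of reach is approached as far as the arm can. A call with a gripper value outside its range is refused whole. The fingers move at their own pace and stop on an object; FORCE is the grip in N (left out, the last holds). Time passes only in rows, so rows that do not move let the fingers close. It gives the time, the measured TCP pose, the force, the opening and the grip force at its end, in the units of the state.
- read_state(): the state, without advancing time (a new reading comes with each control period).
- imaging.get_image(name): name is "scene" or "top" or "wrist"; returns (picture, depth): 384x512x3 uint8, red, green, blue; 384x512 float32, mm along the optical axis (not along the pixel's ray), 0 where there is no reading.
- imaging.camera_params(name): a dict with "fx", "fy", "cx", "cy" (pixels), "R" (3x3) and "t" (3): a world point X has camera coordinates R X + t; the wrist camera has in their place "tool_from_camera" (4x4, takes a point from camera to tool coordinates, whose origin is the TCP and whose axes are the flange's). Camera axes: x right, y down, z forward; pixel columns grow to the right and rows downward; lengths in mm; the calibration is good to about 2 mm. A picture is of the moment at which its call begins: read the wrist's pose just before it. camera_params takes no time and is no camera call.
- robot.hand_in(): hands the job in; it is judged then, once.
The state is a dict: "time_s": time; "joints": joint angles; "joint_vel": joint speeds; "tau": joint torques, N m; "tool_pos": TCP position; "tcp_rot": TCP orientation; "contact_force": force on the tool from outside, world axes, zero at the start; "moment": the same for the moment, N m; "grip_width": finger opening in mm; "grasp_force": force on a finger pad.
Only numpy, scipy, OpenCV 4.12 (cv2) and the standard library are available. Lean on these libraries where they do the work, as an engineer would, in place of code of your own. Each camera call takes 0.05 s, during which the arm holds its last target. There are 200 camera calls.

## Working session

There is one attempt and no reset: what is moved stays moved. The work goes in short steps, Python scripts to look and compute and a shell command to move; the robot and the scene stay as the last step left them, time stands still between calls to the robot, and variables do not carry over. Pictures are saved under pics/ and viewed, at most 11 in all, crops included, and the job is handed in when it is done.

```bash
mkdir -p pics; cat > h.py <<'E'
import numpy as np,cv2
from bench import read_state, imaging, robot
from scipy.spatial.transform import Rotation as Ro
def T():
    s=read_state(); return Ro.from_quat(s["tcp_rot"]).as_matrix(), np.array(s["tool_pos"])
def cloud(name):
    R0,p0=T(); im,d=imaging.get_image(name); c=imaging.camera_params(name)
    v,u=np.mgrid[0:384,0:512]
    P=np.stack([(u-c["cx"])/c["fx"]*d,(v-c["cy"])/c["fy"]*d,d],-1)
    if name=="wrist":
        M=np.array(c["tool_from_camera"]); P=P@M[:3,:3].T+M[:3,3]; W=P@R0.T+p0
    else: W=(P-np.array(c["t"]))@np.array(c["R"])
    W[d==0]=np.nan
    return im,d,W
def save(n,im,k=1): cv2.imwrite("pics/"+n,cv2.resize(im[:,:,::-1],None,fx=k,fy=k,interpolation=cv2.INTER_CUBIC))
E
python3 - <<'E'
from h import *
for n in("top","scene"):
    im,d,W=cloud(n); save(n+"0.png",im,1.5); np.savez("/tmp/"+n,im=im,W=W)
s=read_state();print(s); print(T()[0].round(3))
E
```

```text
{'time_s': 0.1, 'joints': array([-1.36192692e+00,  2.64643099e-01,  1.60520205e+00, -3.66479442e-05,
        1.27369867e+00, -3.68678726e-02]), 'joint_vel': array([-0.00028373, -0.00317384, -0.00355648,  0.00088884,  0.00057135,
        0.00112056]), 'tau': array([ 7.12905039e-04, -5.03617108e+01, -3.58071148e+01,  7.31137069e-02,
        2.33389327e-02, -5.79939228e-05]), 'tool_pos': array([ 164.15903729, -654.42333985,  403.55469502]), 'tcp_rot': array([ 9.92460008e-01,  1.22565005e-01, -1.01248508e-04, -9.70470375e-04]), 'contact_force': array([ 0.44123993, -0.21005474, -0.18172829]), 'moment': array([-0.01168851,  0.03672629,  0.01847573]), 'grasp_force': 0.0, 'grip_width': 88.28132813729032}
[[ 0.97   0.243 -0.   ]
 [ 0.243 -0.97   0.002]
 [ 0.    -0.002 -1.   ]]
```

View pics/top0.png

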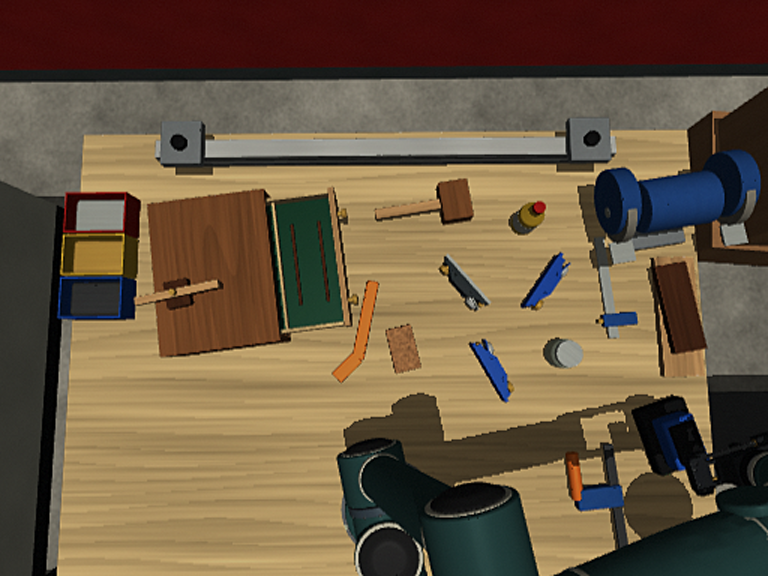

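View pics/scene0.png

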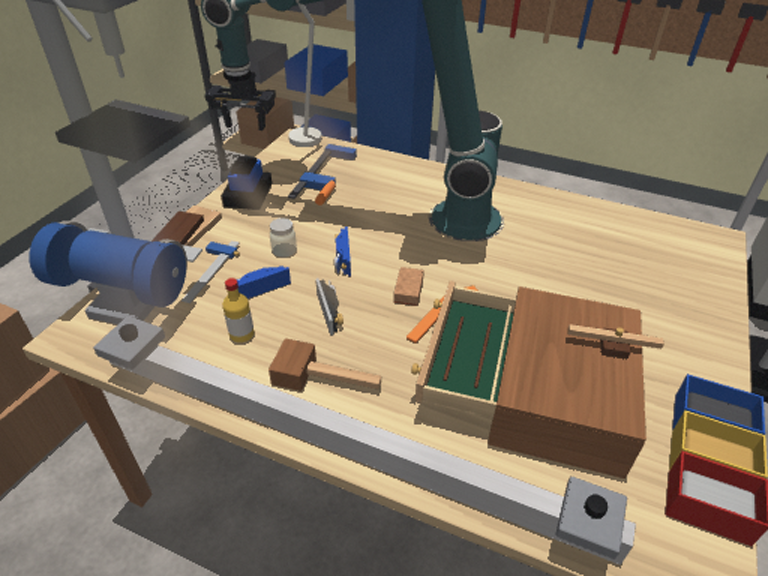

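The plane is the grey tool at top (465,283) with its brass knob near (474,303). Two blue look-alikes sit at (545,280) and (490,370). The open drawer is around (310,260), the cleats at (297,264) and (324,260), and it closes to the left in the picture.

```bash
python3 - <<'E'
from h import *
t=np.load("/tmp/top.npz");W=t["W"];im=t["im"]
def at(u,v): return W[int(v/1.5+.5),int(u/1.5+.5)].round(0)
for n,u,v in [("cleatA top",292,225),("cleatA bot",300,303),("cleatB top",319,222),("cleatB bot",328,298),("floor",310,260),("floor2",285,265),("front top end",333,192),("front bot end",348,322),("knobT",343,215),("knobB",353,300),("chest fr top",268,195),("chest fr bot",288,335),("plane",465,283),("toe",474,303),("heel",447,260),("mallet",455,200),("mallet handle",400,210),("sander",403,348),("push",368,320),("glue",538,208),("glue",525,220)]: print(n,at(u,v))
# plane points
sub=W[165:215,285:335]; m=(sub[...,2]>8)
c=im[165:215,285:335].astype(int); m&=(c[...,2]-c[...,0]<60)
P=sub[m]; print(len(P),P.min(0),P.max(0))
r=cv2.minAreaRect(P[:,:2].astype(np.float32)); print(r,cv2.boxPoints(r))
g=np.concatenate([cv2.resize(im[160:220,280:340],(400,400),interpolation=3)]+[cv2.resize(np.load("/tmp/scene.npz")["im"][170:235,190:255],(400,400),interpolation=3)],1)
save("crop1.png",g)
E
```

```text
cleatA top [686. 228.  78.]
cleatA bot [495. 208.  76.]
cleatB top [692. 162.  81.]
cleatB bot [505. 140.  80.]
floor [601. 185.  71.]
floor2 [586. 245.  77.]
front top end [754. 125. 125.]
front bot end [444.  90. 125.]
knobT [704. 102. 105.]
knobB [498.  80. 110.]
chest fr top [786. 307.  -6.]
chest fr bot [421. 246.  22.]
plane [ 541. -193.   50.]
toe [ 493. -214.   46.]
heel [ 600. -149.   55.]
mallet [ 753. -172.   53.]
mallet handle [730. -37.  43.]
sander [385. -40.  31.]
push [457.  49.  12.]
glue [ 698. -349.  167.]
glue [ 684. -332.  110.]
432 [ 476.20194673 -249.86059706    8.01391374] [ 612.54266282 -102.80518646   62.00980511]
((536.5284423828125, -190.36842346191406), (143.87510681152344, 110.75845336914062), 67.71929168701172) [[ 458.00922  -235.9382  ]
 [ 560.49817  -277.93167 ]
 [ 615.04767  -144.79865 ]
 [ 512.5587   -102.805176]]
```

View pics/crop1.png

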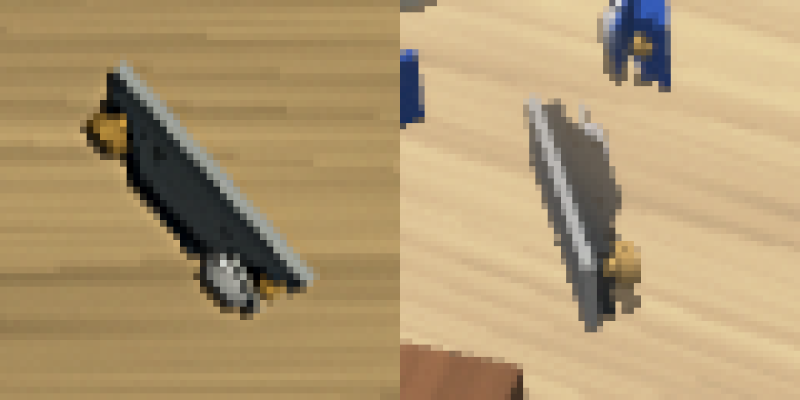

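The crop shows the knob (toe) at crop (107,132), the cap dome (heel) at (230,280) and the sole edge running from (122,66) to (305,280). So the plane's z axis points to the lower left. I'll intersect the rays with z=52 to locate the edge.

```bash
cat >> h.py <<'E'
def ray(name,u,v,z):
    c=imaging.camera_params(name);R=np.array(c["R"]);o=-R.T@np.array(c["t"])
    d=R.T@np.array([(u-c["cx"])/c["fx"],(v-c["cy"])/c["fy"],1]); return o+d*(z-o[2])/d[2]
def go(target,yaw=None):  # TCP xy(z) shift in tool cm; spin deg
    R,p=T(); t=np.array(target,float); d=R.T@(t-p)/10
    th=np.degrees(np.arctan2(R[1,0],R[0,0])); print("p",p.round(1),"yaw",th.round(2),"tool shift cm",d.round(2),"spin",None if yaw is None else (th-yaw+180)%360-180)
E
python3 - <<'E'
from h import *
a=ray("top",280+122*.15-.5,160+66*.15-.5,52);b=ray("top",280+305*.15-.5,160+280*.15-.5,52)
print(a,b,np.linalg.norm(a-b)); x=(a-b)/np.linalg.norm(a-b); z=np.array([-x[1],x[0],0]);z*=np.sign(-z[0])
yaw=np.degrees(np.arctan2(x[1],x[0])); w=(a+b)/2+18*z
print("yaw",yaw,"waist",w,"z",z); w[2]=300; go(w,yaw)
E
```

```text
[ 614.46954891 -149.26908241   52.        ] [ 493.9000216  -247.25883598   52.        ] 155.36731548495942
yaw 39.10159023604967 waist [ 542.83223303 -184.29543895   52.        ] z [-0.63069735  0.7760289   0.        ]
p [ 164.2 -654.4  403.6] yaw 14.08 tool shift cm [ 48.17 -36.37  10.43] spin -25.021266457948457
```

```bash
python3 -m pendant '[1,3,-2.25,0.5,0,1,3,-2.25,0.5,0,1,3,-2.25,0.5,0,1,3,-2.25,0.5,0,1,3,-2.25,0.5,0,1,3,-2.25,0.5,0,1,3,-2.25,0.5,0,1,3,-2.25,0.5,0]' 10 && python3 -m pendant '[1,3,-2.25,0.5,0,1,3,-2.25,0.5,0,1,3,-2.25,0.5,0,1,3,-2.25,0.5,0,1,3,-2.25,0.5,0,1,3,-2.25,0.5,0,1,3,-2.25,0.5,0,1,3,-2.25,0.5,0]' && python3 -m pendant '[1,0,0,0,-8.5,1,0,0,0,-8.5,1,0,0,0,-8,1,0,0,0,0,1,0,0,0,0]'
python3 - <<'E'
from h import *
im,d,W=cloud("wrist"); save("w1.png",im,1.5); np.savez("/tmp/w1",im=im,W=W)
go((543,-184,300),39.1)
E
```

```text
time_s: 0.9
tool_pos: [353.8, -420.2, 364.1]
tcp_rot: [0.992, 0.122, -0.0, -0.0]
contact_force: [-0.5, 0.0, -0.3]
grip_width: 88.0
grasp_force: 0.0
time_s: 1.7
tool_pos: [542.8, -187.3, 324.1]
tcp_rot: [0.992, 0.123, -0.0, -0.0]
contact_force: [-0.0, 0.0, 0.1]
grip_width: 88.2
grasp_force: 0.0
time_s: 2.2
tool_pos: [542.0, -188.7, 324.3]
tcp_rot: [0.943, 0.333, -0.0, -0.0]
contact_force: [0.0, 0.0, -0.7]
grip_width: 88.1
grasp_force: 0.0
p [ 542.  -188.8  324.5] yaw 38.91 tool shift cm [ 0.37 -0.31  2.45] spin -0.19285614882943491
```

View pics/w1.png

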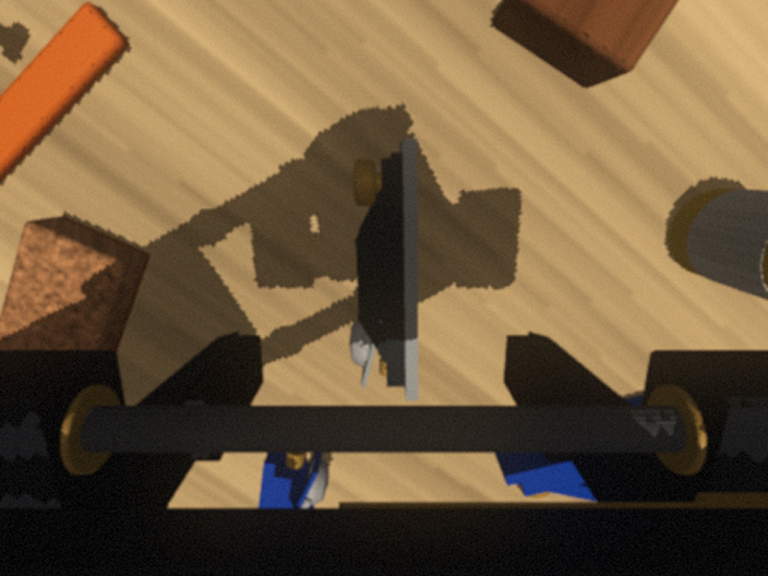

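The plane lies between the fingers. The sole's upper edge runs from (403,142) to (405,388), the right cheek is at (385,260), the knob at (366,182) and the cap at (360,345).

```bash
python3 - <<'E'
from h import *
t=np.load("/tmp/w1.npz");W=t["W"]
s=W[90:268,225:285]; m=(s[...,2]>44)&(s[...,2]<60); P=s[m]; print(len(P),np.median(P[:,2]))
r=cv2.minAreaRect(P[:,:2].astype(np.float32)); print(r)
R,p=T(); L=(P-p)@R; print("tool frame ranges",L.min(0),L.max(0))
for lo in range(-80,80,20):
    q=L[(L[:,0]>lo)&(L[:,0]<lo+20)]
    if len(q): print(lo,len(q),np.percentile(q[:,1],[2,98]).round(1))
E
```

```text
5287 50.75427368599776
((544.5679321289062, -189.9334259033203), (160.534423828125, 35.993038177490234), 40.04096984863281)
tool frame ranges [-78.71384486 -15.78231833 270.82883458] [ 81.77191347  22.10741612 280.45873177]
-80 269 [-12.8  21.9]
-60 518 [-9.8 21.5]
-40 712 [-12.9  21. ]
-20 839 [-14.4  20.6]
0 900 [-14.4  20.2]
20 857 [-14.   19.9]
40 673 [-6.  19.5]
60 488 [-0.  19.2]
```

```bash
python3 -m pendant '[1,0.15,0,2.2,-1.1,1,0,0,2.2,0,1,0,0,2.2,0,1,0,0,2.2,0,1,0,0,2.2,0,1,0,0.8,0,0,1,0,0.8,0,0,1,0,0.8,0,0]' && python3 -m pendant '[1,0,0.4,0,0,1,0,0.4,0,0,1,0,0.4,0,0,1,0,0.4,0,0]'
python3 - <<'E'
from h import *
im,d,W=cloud("wrist"); save("w2.png",im,1.5); np.savez("/tmp/w2",im=im,W=W)
print(read_state()["contact_force"]);
E
```

```text
time_s: 3.05
tool_pos: [560.2, -207.2, 216.3]
tcp_rot: [0.939, 0.343, 0.001, 0.001]
contact_force: [-0.0, -0.0, -0.1]
grip_width: 88.0
grasp_force: 0.0
time_s: 3.45
tool_pos: [569.5, -218.6, 215.1]
tcp_rot: [0.939, 0.344, 0.0, 0.0]
contact_force: [0.5, 0.6, 0.5]
grip_width: 88.1
grasp_force: 0.5
[0.14486487 0.09459914 0.22705871]
```

View pics/w2.png

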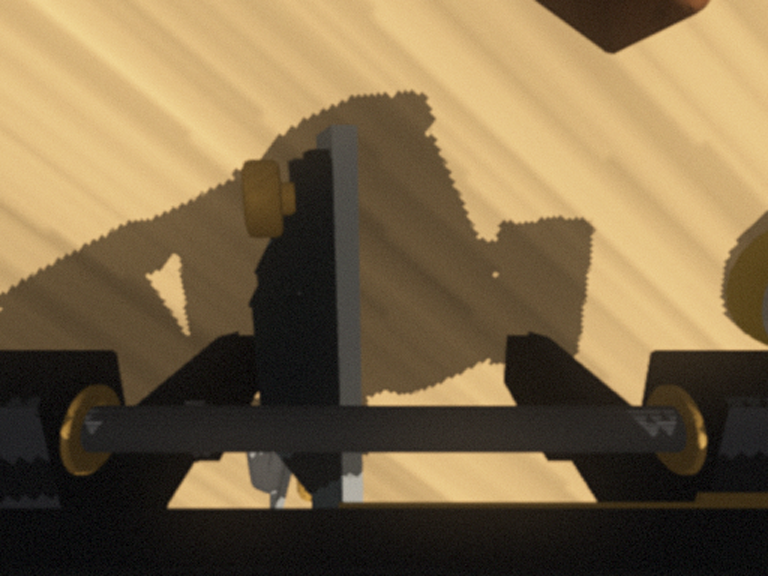

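The left finger at (245,370) is only just touching the cheek tops and the plane is still on its side. I'll keep pushing.

```bash
python3 -m pendant '[1,0,0.3,0,0,1,0,0.3,0,0,1,0,0.3,0,0,1,0,0.3,0,0,1,0,0.3,0,0,1,0,0.3,0,0,1,0,0.3,0,0]'; python3 -m pendant '[1,0,0.3,0,0,1,0,0,0,0,1,0,0,0,0]'
python3 - <<'E'
from h import *
im,d,W=cloud("wrist"); save("w3.png",im,1.5); np.savez("/tmp/w3",im=im,W=W)
R,p=T();L=(W-p)@R
s=(W[...,2]>5)&(W[...,2]<70)
for r in (100,130,160,190,215): print(r,[(int(u),W[r,u].round(0)[2],L[r,u].round(0)[1]) for u in range(150,330,8) if s[r,u]])
E
```

```text
time_s: 4.2
tool_pos: [582.9, -234.6, 214.7]
tcp_rot: [0.939, 0.344, -0.0, 0.0]
contact_force: [-0.5, 0.9, -0.2]
grip_width: 88.4
grasp_force: 0.0
time_s: 4.5
tool_pos: [584.7, -236.7, 214.7]
tcp_rot: [0.939, 0.343, -0.0, -0.0]
contact_force: [0.2, -0.5, 0.4]
grip_width: 87.9
grasp_force: 0.0
100 [(190, np.float64(7.0), np.float64(-40.0)), (198, np.float64(8.0), np.float64(-34.0)), (206, np.float64(7.0), np.float64(-30.0)), (214, np.float64(7.0), np.float64(-25.0)), (222, np.float64(7.0), np.float64(-20.0)), (230, np.float64(8.0), np.float64(-15.0)), (238, np.float64(8.0), np.float64(-10.0)), (246, np.float64(7.0), np.float64(-5.0)), (254, np.float64(6.0), np.float64(-0.0)), (262, np.float64(8.0), np.float64(4.0))]
130 [(182, np.float64(19.0), np.float64(-43.0)), (190, np.float64(18.0), np.float64(-38.0)), (198, np.float64(36.0), np.float64(-30.0)), (206, np.float64(36.0), np.float64(-26.0)), (214, np.float64(36.0), np.float64(-22.0)), (222, np.float64(35.0), np.float64(-17.0)), (230, np.float64(35.0), np.float64(-13.0)), (238, np.float64(37.0), np.float64(-9.0)), (246, np.float64(35
[... 939 characters left out ...]
)), (246, np.float64(12.0), np.float64(-6.0)), (254, np.float64(11.0), np.float64(-0.0)), (262, np.float64(35.0), np.float64(4.0)), (270, np.float64(34.0), np.float64(9.0))]
215 [(182, np.float64(35.0), np.float64(-42.0)), (190, np.float64(32.0), np.float64(-38.0)), (198, np.float64(19.0), np.float64(-36.0)), (206, np.float64(22.0), np.float64(-30.0)), (214, np.float64(21.0), np.float64(-26.0)), (222, np.float64(21.0), np.float64(-21.0)), (230, np.float64(21.0), np.float64(-16.0)), (238, np.float64(21.0), np.float64(-10.0)), (246, np.float64(21.0), np.float64(-5.0)), (254, np.float64(21.0), np.float64(-0.0)), (262, np.float64(35.0), np.float64(4.0)), (270, np.float64(36.0), np.float64(9.0))]
```

View pics/w3.png

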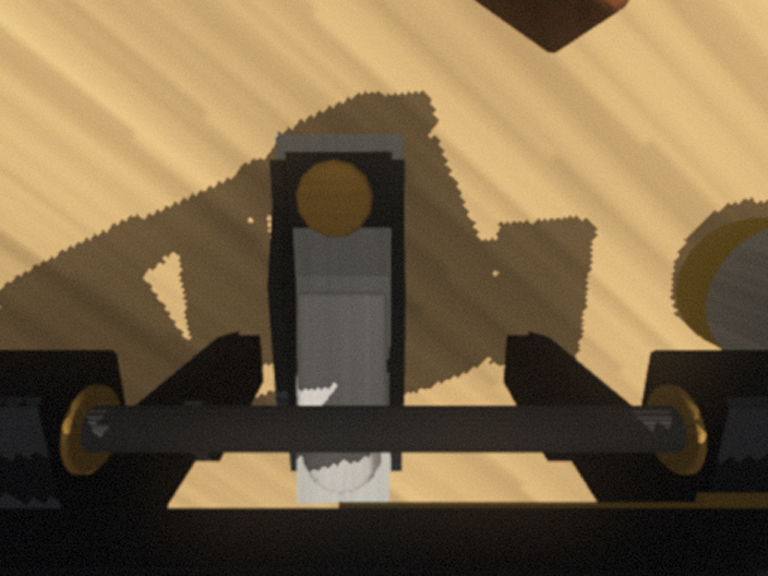

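The plane now stands on its sole, with the knob at (334,197), the cheeks at columns 275 and 400, and the toe end at row 135. It sits left of centre between the fingers.

```bash
python3 - <<'E'
from h import *
t=np.load("/tmp/w3.npz");W=t["W"];R,p=T();L=(W-p)@R
k=(abs(W[...,2]-36)<3); k[:100]=0;k[160:]=0;k[:,:190]=0;k[:,255:]=0
q=L[k];print("knob",np.percentile(q,[2,98],axis=0).mean(0))
for r in range(95,240,12):
    m=(W[r,:,2]>4)&(W[r,:,2]<50)&(np.arange(512)>170)&(np.arange(512)<290)
    q=L[r][m]; print(r,q[:,0].mean().round(0),q[:,1].min().round(1),q[:,1].max().round(1))
E
```

```text
knob [ 56.12456664 -17.13420689 179.36671786]
95 76.0 -43.1 8.2
107 69.0 -43.1 8.2
119 63.0 -42.9 8.3
131 56.0 -43.0 8.4
143 49.0 -42.8 8.4
155 41.0 -42.4 8.3
167 33.0 -42.7 8.2
179 25.0 -42.6 8.1
191 18.0 -42.1 8.6
203 12.0 -42.7 8.7
215 5.0 -43.2 8.8
227 -2.0 -43.8 8.3
239 -10.0 -44.0 8.4
```

```bash
python3 -m pendant '[1,0,-0.87,0,0,1,0,-0.87,0,0,1,0,0,1.2,0,1,0,0,1.2,0,1,0,0,1.2,0,0,0,0,0,0,0,0,0,0,0,0,0,0,0,0]' 25; python3 -m pendant '[0,0,0,0,0,0,0,0,0,0,0,0,0,0,0,0,0,0,0,0]';  python3 -m pendant '[0,0,0,-1.5,0,0,0,0,-2.5,0,0,0,0,-2.5,0,0,0,0,-2.5,0,0,0,0,-2.5,0,0,0,0,-2.5,0,0,0,0,-1,0,0,0,0,0,0]'
python3 - <<'E'
from h import *
go((594,186,340),6.4)
im,d,W=cloud("top");save("t4.png",im,1.5)
E
```

```text
time_s: 5.35
tool_pos: [573.8, -223.6, 178.8]
tcp_rot: [0.939, 0.343, 0.0, 0.0]
contact_force: [-0.3, -0.3, -0.8]
grip_width: 66.1
grasp_force: 0.0
time_s: 5.75
tool_pos: [573.6, -223.4, 179.3]
tcp_rot: [0.939, 0.344, 0.0, 0.0]
contact_force: [-1.0, 1.2, 2.5]
grip_width: 51.9
grasp_force: 25.0
time_s: 6.55
tool_pos: [573.7, -223.5, 330.3]
tcp_rot: [0.939, 0.344, 0.001, 0.001]
contact_force: [-0.4, -0.1, -7.3]
grip_width: 51.8
grasp_force: 25.0
p [ 573.7 -223.5  330.3] yaw 40.18 tool shift cm [ 27.97 -29.98  -1.01] spin 33.78225179622032
```

```bash
python3 -m pendant '[0,0,0,0,8.45,0,0,0,0,8.45,0,0,0,0,8.45,0,0,0,0,8.45,0,0.5,-2,0,0,0,0.5,-3,0,0,0,0.5,-3,0,0,0,0.5,-3,0,0]'; python3 -m pendant '[0,0.5,-3,0,0,0,0.5,-3,0,0,0,0.5,-3,0,0,0,0.5,-3,0,0,0,0.5,-3,0,0,0,0.5,-3,0,0,0,0.5,-3,0,0,0,0.5,-3,0,0]';python3 -m pendant '[0,0.5,-3,0,0,0,0,-2.5,0,0,0,0,0,0,0,0,0,0,0,0,0,0,0,0,0]'
python3 - <<'E'
from h import *
im,d,W=cloud("wrist"); save("w5.png",im,1.5); np.savez("/tmp/w5",im=im,W=W)
go((594,186,340),6.4); print(read_state()["joints"].round(2))
E
```

```text
time_s: 7.4
tool_pos: [580.0, -110.7, 325.8]
tcp_rot: [0.998, 0.055, -0.002, -0.001]
contact_force: [0.4, 0.3, -6.9]
grip_width: 51.8
grasp_force: 25.0
time_s: 8.2
tool_pos: [593.1, 132.2, 325.8]
tcp_rot: [0.998, 0.056, -0.002, 0.0]
contact_force: [0.3, -0.6, -6.6]
grip_width: 51.9
grasp_force: 25.0
time_s: 8.7
tool_pos: [592.5, 185.6, 327.0]
tcp_rot: [0.998, 0.056, -0.001, 0.001]
contact_force: [-0.6, 0.1, -6.5]
grip_width: 51.6
grasp_force: 25.0
p [592.7 185.4 327.5] yaw 6.34 tool shift cm [ 0.13 -0.04 -1.25] spin -0.06276101652508714
[ 0.26  0.22  1.8  -0.    1.12  1.72]
```

View pics/w5.png

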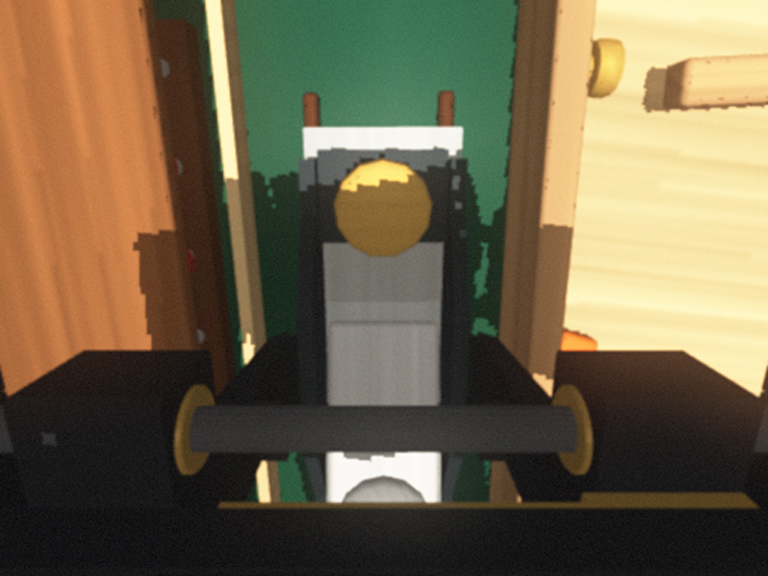

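The plane is held over the drawer. The cleat ends show beyond the toe at (311,95) and (446,93), and the front's edge is at columns 510–590. I'll compute the alignment in the tool frame.

```bash
python3 - <<'E'
from h import *
t=np.load("/tmp/w5.npz");W=t["W"];im=t["im"].astype(int);R,p=T();L=(W-p)@R
c=imaging.camera_params("wrist");M=np.array(c["tool_from_camera"])
def tr(u,v,z):  # ray to world height z in tool frame
    d=M[:3,:3]@np.array([(u-c["cx"])/c["fx"],(v-c["cy"])/c["fy"],1]);o=M[:3,3]
    dz=(R@d)[2];oz=(R@o+p)[2]; return (o+d*(z-oz)/dz).round(1)
for r in (64,68,72,76,80):
    row=im[r]; m=(row[:,0]>row[:,1]+8); 
    g=[u for u in range(190,315) if m[u]]; print(r,g[:1],g[-1:],[u for u in g if u-1 not in g or u+1 not in g], row[190:215:6].tolist()[0])
for u,v in ((304,93),(320,93),(438,92),(454,92),(304,122),(320,122),(438,122),(454,122)): print(u,v,tr(u/1.5,v/1.5,80),L[int(v/1.5)+2,int(u/1.5),:].round(1),W[int(v/1.5)+2,int(u/1.5),2])
# front top edge
mm=abs(W[...,2]-124)<4; mm[:,:330]=0
for r in range(0,230,25):
    q=L[r][mm[r]]
    if len(q): print("front",r,q[:,0].mean().round(0),q[:,1].min().round(1),q[:,1].max().round(1))
mm=(abs(W[...,2]-152)<30); mm[:,:195]=0; mm[:,315:]=0
for r in (88,96,108,125,150,180,200):
    q=L[r][mm[r]]
    if len(q): print("plane",r,q[:,0].mean().round(0),q[:,1].min().round(1),q[:,1].max().round(1),W[r][mm[r],2].min().round(0))
E
```

```text
64 [202] [302] [202, 211, 293, 302] [64, 114, 82]
68 [202] [302] [202, 211, 292, 302] [70, 121, 86]
72 [203] [301] [203, 212, 292, 301] [70, 119, 87]
76 [203] [301] [203, 212, 292, 301] [69, 117, 86]
80 [203] [301] [203, 212, 292, 301] [66, 115, 83]
304 93 [100.8 -37.4 247.3] [ 99.3 -38.5 249.5] 77.75840150284168
320 93 [100.8 -29.7 247.3] [100.1 -31.3 255.5] 71.74368521057468
438 92 [101.2  26.7 247.3] [100.4  27.1 252.8] 74.50906067501273
454 92 [101.2  34.4 247.3] [100.   34.  249.6] 77.67830726274187
304 122 [ 87.8 -38.  247.3] [ 86.9 -40.3 256.9] 70.37174974374426
320 122 [ 87.8 -30.2 247.3] [ 86.4 -31.1 250.1] 77.16600496280392
438 122 [ 87.7  27.1 247.3] [ 86.4  27.3 250.9] 76.43382948366141
454 122 [ 87.7  34.9 247.3] [ 86.4  34.6 250.2] 77.11593625835226
front 0 126.0 64.0 78.5
front 25 113.0 64.8 78.7
front 50 100.0 64.9 78.6
front 75 87.0 65.0 78.6
front 100 73.0 65.1 79.4
front 125 58.0 65.2 80.5
front 150 43.0 65.5 79.3
front 175 27.0 66.1 79.4
front 200 10.0 66.4 80.5
front 225 -8.0 66.7 80.1
plane 88 78.0 -25.8 25.9 153.0
plane 96 74.0 -25.6 25.6 153.0
plane 108 68.0 -25.6 25.6 158.0
plane 125 60.0 -25.6 25.3 159.0
plane 150 48.0 -25.5 25.8 159.0
plane 180 32.0 -25.7 25.6 153.0
plane 200 23.0 -25.5 25.5 154.0
```

```bash
python3 -m pendant '[0,0.1,-0.03,0,-0.9,0,0,0,1.2,0,0,0,0,1.2,0,0,0,0,1.2,0,0,0,0,1.2,0,0,0,0,0,0,0,0,0,0,0]'
python3 - <<'E'
from h import *
go((593,186,251.3),7.2)
t=cloud("wrist");W=t[2];im=t[0].astype(int);R,p=T();L=(W-p)@R
c=imaging.camera_params("wrist");M=np.array(c["tool_from_camera"])
def tr(u,v,z):
    d=M[:3,:3]@np.array([(u-c["cx"])/c["fx"],(v-c["cy"])/c["fy"],1]);o=M[:3,3]
    return (o+d*(z-(R@o+p)[2])/(R@d)[2]).round(1)
for r in range(20,90,8):
    row=im[r]; g=[u for u in range(170,340) if row[u,0]>row[u,1]+8]; e=[u for u in g if u-1 not in g or u+1 not in g]; print(r,e,[tr(u,r,80)[:2] for u in e][:4])
mm=abs(W[...,2]-124)<4; mm[:,:330]=0
for r in range(0,230,40):
    q=L[r][mm[r]]
    if len(q): print("front",q[:,0].mean().round(0),q[:,1].min().round(1),q[:,1].max().round(1))
save("w6.png",t[0],1.5)
E
```

```text
time_s: 9.45
tool_pos: [593.7, 186.7, 279.8]
tcp_rot: [0.998, 0.064, -0.001, 0.0]
contact_force: [0.3, 0.1, -6.2]
grip_width: 51.4
grasp_force: 25.0
p [593.7 186.7 279.8] yaw 7.29 tool shift cm [-0.07  0.06  2.85] spin 0.08603388382911703
20 [] []
28 [] []
36 [] []
44 [] []
52 [193, 203, 309, 318] [array([ 99.1, -34.9]), array([ 99.1, -29.2]), array([99.1, 30.7]), array([99.1, 35.8])]
60 [192, 205, 307, 319] [array([ 95. , -35.7]), array([ 95. , -28.3]), array([94.9, 29.7]), array([94.9, 36.6])]
68 [193, 205, 306, 318] [array([ 90.7, -35.3]), array([ 90.7, -28.5]), array([90.7, 29.4]), array([90.7, 36.2])]
76 [193, 205, 306, 318] [array([ 86.4, -35.6]), array([ 86.4, -28.6]), array([86.4, 29.6]), array([86.4, 36.5])]
84 [194, 205, 306, 317] [array([ 82.1, -35.2]), array([ 82.1, -28.8]), array([82.1, 29.8]), array([82.1, 36.2])]
front 110.0 67.6 81.2
front 95.0 67.3 82.4
front 79.0 67.4 81.6
front 62.0 67.6 81.9
front 44.0 67.5 81.7
front 24.0 67.5 82.4
```

```bash
python3 -m pendant '[0,0,0.05,0.8,0,0,0,0,0.8,0,0,0,0,0.6,0,0,0,0,0.3,0,0,0,0,0.2,0,0,0,0,0,0]'; python3 -m pendant '[0,0,0,0.1,0,0,0,0,0,0]';
```

```text
time_s: 10.1
tool_pos: [593.9, 186.2, 253.3]
tcp_rot: [0.998, 0.063, -0.0, 0.0]
contact_force: [-0.9, -0.2, -7.0]
grip_width: 51.8
grasp_force: 25.0
time_s: 10.3
tool_pos: [594.2, 186.3, 252.9]
tcp_rot: [0.998, 0.064, 0.0, -0.0]
contact_force: [0.5, 0.5, -6.8]
grip_width: 51.8
grasp_force: 25.0
```

```bash
python3 -m pendant '[0,0,0,0.1,0,0,0,0,0,0]'; python3 -m pendant '[0,0,0,0.1,0,0,0,0,0,0]'; python3 -m pendant '[0,0,0,0.1,0,0,0,0,0,0]'
```

```text
time_s: 10.5
tool_pos: [594.1, 186.2, 251.8]
tcp_rot: [0.998, 0.064, 0.0, -0.0]
contact_force: [0.5, -0.5, -6.2]
grip_width: 51.8
grasp_force: 25.0
time_s: 10.7
tool_pos: [594.2, 186.3, 251.3]
tcp_rot: [0.998, 0.064, 0.0, -0.0]
contact_force: [-0.7, -0.8, -3.2]
grip_width: 51.7
grasp_force: 25.0
time_s: 10.9
tool_pos: [594.2, 186.3, 251.2]
tcp_rot: [0.998, 0.064, 0.0, -0.0]
contact_force: [-4.2, -1.2, 4.4]
grip_width: 51.6
grasp_force: 25.0
```

Touchdown came at the expected height. Releasing, rising and checking.

```bash
python3 -m pendant '[0.75,0,0,0,0,0.75,0,0,0,0,0.75,0,0,0,0,0.75,0,0,0,0,0.75,0,0,0,0]'; python3 -m pendant '[0.75,0,0,-0.5,0,0.75,0,0,-1,0,0.75,0,0,-2,0,0.75,0,0,-3,0,0.75,0,0,-3,0,0.75,0,0,0,0]'
python3 - <<'E'
from h import *
im,d,W=cloud("wrist"); save("w7.png",im,1.5)
R,p=T();L=(W-p)@R
mm=abs(W[...,2]-124)<4; mm[:,:330]=0
for r in range(0,230,40):
    q=L[r][mm[r]]
    if len(q): print("front",q[:,0].mean().round(0),q[:,1].min().round(1),q[:,1].max().round(1))
print(p)
E
```

```text
time_s: 11.4
tool_pos: [594.2, 186.3, 249.7]
tcp_rot: [0.998, 0.064, 0.0, -0.0]
contact_force: [0.2, 0.4, 0.1]
grip_width: 66.3
grasp_force: 0.0
time_s: 12.0
tool_pos: [596.0, 186.8, 351.4]
tcp_rot: [0.998, 0.064, 0.005, -0.001]
contact_force: [0.9, 0.3, -0.1]
grip_width: 65.6
grasp_force: 0.0
front 136.0 67.6 81.8
front 113.0 68.3 81.8
front 89.0 67.4 82.1
front 63.0 67.9 82.1
front 35.0 68.3 81.6
front 5.0 67.4 81.8
[595.25072458 186.5494232  348.74456996]
```

View pics/w7.png

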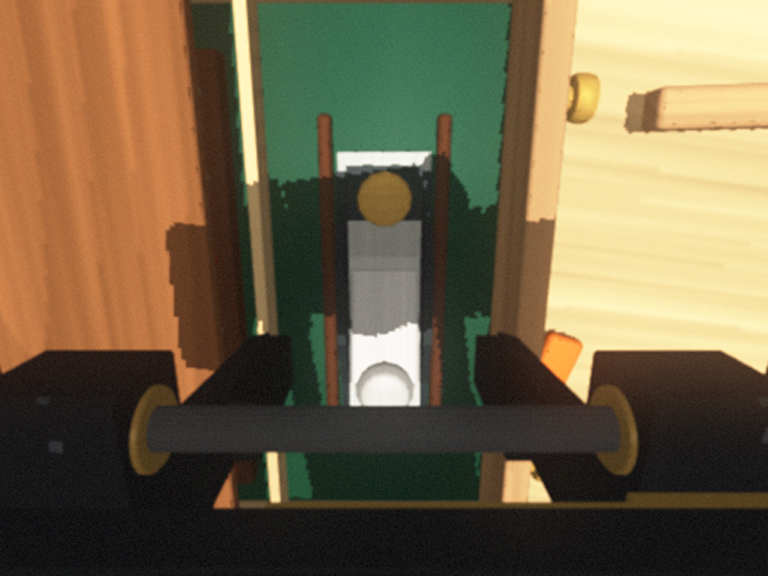

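The plane stands between the cleats: knob at (384,198), cleats at columns 327 and 442. Next I'll back out in front of the drawer, turn 90° and lower to the front.

```bash
python3 -m pendant '[0,0,2.5,0,0,0,0,3,0,0,0,0,3,0,0,0,0,3,0,0,0,0,2.3,0,-4,0,0,0,0,-8.5,0,0,0,0,-8.5,0,0,0,0,-8.5]'; python3 -m pendant '[0,0,0,0,-8.5,0,0,0,0,-8.5,0,0,0,0,-8.5,0,0,0,0,-8.5,0,0,0,0,-8.5,0,0,0,0,-8.5,0,0,0,0,-8.5,0,0,0,0,0]' 
python3 - <<'E'
from h import *
b=np.array([594.2,186.3,266]);x=np.array([-np.sin(np.radians(7.2)),np.cos(np.radians(7.2)),0])
print(b-135*x); go(b-135*x,97.2); print(read_state()["grip_width"])
E
```

```text
time_s: 12.85
tool_pos: [611.0, 48.8, 343.1]
tcp_rot: [0.948, 0.318, -0.001, -0.0]
contact_force: [0.7, -0.3, -1.4]
grip_width: 4.1
grasp_force: 0.0
time_s: 13.65
tool_pos: [611.0, 49.3, 343.2]
tcp_rot: [0.667, 0.745, -0.001, -0.001]
contact_force: [0.4, 0.4, -0.4]
grip_width: 0.4
grasp_force: 0.0
[611.11998653  52.36451532 266.        ]
p [611.   49.3 343.2] yaw 96.31 tool shift cm [0.3  0.07 7.72] spin -0.8942567237814387
0.41232673189538344
```

```bash
python3 -m pendant '[0,0,0,2.5,-0.9,0,0,0,2.5,0,0,0,0,2.7,0,0,1.5,0,0,0,0,1.5,0,0,0,0,0.8,0,0,0,0,0.5,0,0,0,0,0.5,0,0,0]' 20; python3 -m pendant '[0,0.5,0,0,0,0,0.5,0,0,0,0,0.8,0,0,0,0,0.8,0,0,0,0,1,0,0,0,0,1,0,0,0]'; python3 - <<'E'
from h import *
R,p=T();print(((p-[594.2,186.3,266])@R)[0])
im,d,W=cloud("top");save("t8.png",im[100:260,80:280],3)
E
```

```text
time_s: 14.45
tool_pos: [606.2, 97.8, 269.5]
tcp_rot: [0.661, 0.75, 0.001, 0.001]
contact_force: [1.1, -2.0, 1.2]
grip_width: 0.4
grasp_force: 0.8
time_s: 15.05
tool_pos: [599.7, 143.4, 267.6]
tcp_rot: [0.661, 0.75, 0.0, -0.0]
contact_force: [2.3, -2.0, 1.4]
grip_width: 0.8
grasp_force: 0.9
-43.22279666493099
```

View pics/t8.png

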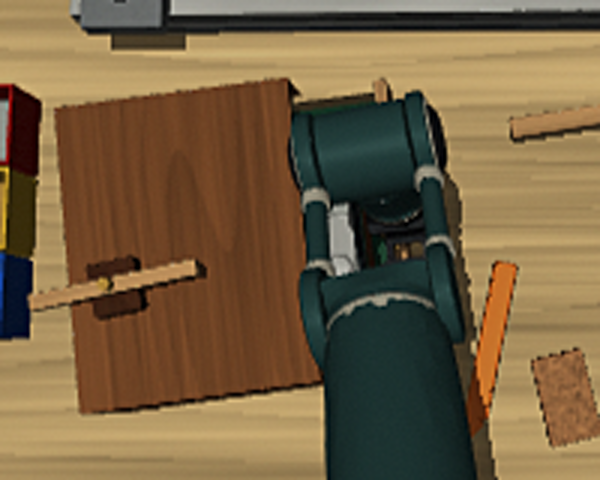

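The drawer is following: its front is now under the wrist and the gauge is far from the gripper's path. I'll continue slowly.

```bash
python3 -m pendant '[0,1,0,0,0,0,1.2,0,0,0,0,1.2,0,0,0,0,1.2,0,0,0,0,1.2,0,0,0,0,1.2,0,0,0,0,1.2,0,0,0,0,1.2,0,0,0]'; python3 -m pendant '[0,0.8,0,0,0,0,0.6,0,0,0,0,0.6,0,0,0,0,0.4,0,0,0,0,0.4,0,0,0]'; python3 - <<'E'
from h import *
R,p=T();print(((p-[594.2,186.3,266])@R)[0])
E
```

```text
time_s: 15.9
tool_pos: [587.6, 236.9, 267.4]
tcp_rot: [0.661, 0.75, -0.0, -0.0]
contact_force: [-0.5, -1.7, -0.8]
grip_width: 0.4
grasp_force: 0.9
time_s: 16.4
tool_pos: [585.5, 258.2, 267.9]
tcp_rot: [0.66, 0.751, -0.005, 0.005]
contact_force: [3.8, -38.2, 6.9]
grip_width: 0.6
grasp_force: 19.5
72.37533470102116
```

```bash
python3 -m pendant '[0,-0.7,0,0,0,0,-1,0,0,0]'; python3 -m pendant '[0,-3,0,0,0,0,-3,0,0,0,0,-3,0,0,0,0,-3,0,0,0,0,0,0,-2,0,0,0,0,0,0]'; python3 - <<'E'
from h import *
R,p=T()
im,d,W=cloud("wrist");save("w9.png",im,1.5);L=(W-p)@R
for name,s in (("front",abs(W[...,2]-122)<4),("chest",abs(W[...,2]-136)<4)):
    for c in range(40,500,60):
        q=L[:,c][s[:,c]]
        if len(q): print(name,c,q[:,1].mean().round(),q[:,0].min().round(1),q[:,0].max().round(1))
E
```

```text
time_s: 16.6
tool_pos: [587.1, 246.9, 268.2]
tcp_rot: [0.662, 0.75, 0.001, 0.0]
contact_force: [-0.3, 0.8, -0.9]
grip_width: 0.5
grasp_force: 0.0
time_s: 17.2
tool_pos: [603.2, 127.4, 290.6]
tcp_rot: [0.662, 0.749, 0.003, 0.002]
contact_force: [-0.2, 0.5, 0.7]
grip_width: -0.1
grasp_force: 0.0
chest 280 12.0 10.2 11.0
```

View pics/w9.png

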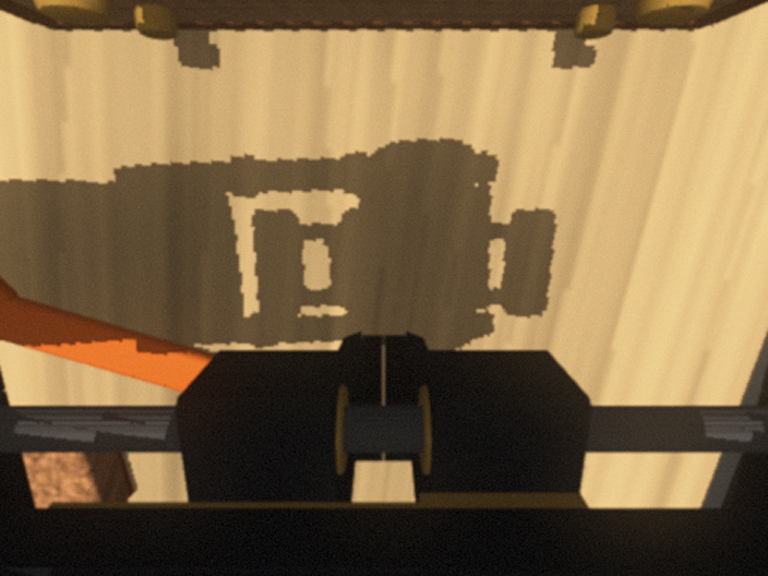

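The drawer front is at the image top, with its knobs at (75,8) and (672,8), and appears nearly flush. I'll back off and confirm with the wrist and scene cameras.

```bash
python3 -m pendant '[0,-1,0,-3,0,0,-1,0,-3,0,0,-2,0,-3,0,0,-2,0,-3,0,0,-2,0,-3,0,0,0,0,0,0,0,0,0,0,0]'; python3 - <<'E'
from h import *
R,p=T()
im,d,W=cloud("wrist");L=(W-[594.2,186.3,0])@R  # x along bay x from original bay
a=[]
for c in range(60,480,40):
    s=(W[:,c,2]>130)&(W[:,c,2]<142); f=(W[:,c,2]>100)&(W[:,c,2]<120); l=(W[:,c,2]>20)&(W[:,c,2]<50)
    print(c,[ (L[:,c][m][:,1].mean().round(),L[:,c][m][:,0].min().round(1),L[:,c][m][:,0].max().round(1)) if m.any() else None for m in(s,f,l)])
im2,d2,W2=cloud("scene")
save("f.png",np.concatenate([cv2.resize(im,(400,300)),cv2.resize(im2[150:330,230:470],(400,300),interpolation=3)],1))
E
```

```text
time_s: 17.95
tool_pos: [611.8, 49.0, 437.8]
tcp_rot: [0.661, 0.75, 0.001, 0.0]
contact_force: [0.0, -0.2, -0.6]
grip_width: 0.2
grasp_force: 0.0
60 [None, None, (np.float64(-273.0), np.float64(-387.1), np.float64(-166.9))]
100 [None, None, (np.float64(-219.0), np.float64(-398.0), np.float64(-160.8))]
140 [None, None, None]
180 [None, None, None]
220 [None, None, None]
260 [None, None, None]
300 [None, None, None]
340 [None, None, (np.float64(118.0), np.float64(-236.1), np.float64(-172.1))]
380 [None, None, None]
420 [None, None, (np.float64(238.0), np.float64(-287.6), np.float64(-229.2))]
460 [None, None, (np.float64(262.0), np.float64(-105.9), np.float64(-39.9))]
```

View pics/f.png

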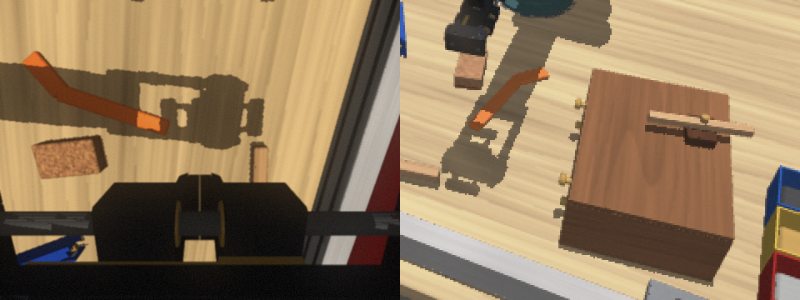

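The scene view shows the front flush with the chest (knob pairs at (580,103–125) and (563,180–195)) and the bystanders undisturbed. One numeric check from the top camera before handing in.

```bash
python3 - <<'E'
from h import *
im,d,W=cloud("top"); th=np.radians(7.2);x=np.array([-np.sin(th),np.cos(th),0]);y=np.array([np.cos(th),np.sin(th),0])
D=W-[594.2,186.3,0];X=D@x;Y=D@y
for z0,z1 in((130,142),(112,128)):
    m=(W[...,2]>z0)&(W[...,2]<z1)&(abs(Y)<160)&(X>-120)&(X<420)
    for lo in range(-160,160,40):
        q=X[m&(Y>lo)&(Y<lo+40)]
        if len(q): print(z0,lo,len(q),np.percentile(q,[0,1,99]).round(1))
E
```

```text
130 -160 936 [ 80.7  83.  352.1]
130 -120 920 [ 80.2  82.6 352.8]
130 -80 694 [ 80.1  81.6 351.5]
130 -40 634 [ 80.4  82.1 352.3]
130 0 886 [ 80.7  82.6 352.8]
130 40 875 [ 80.7  82.3 352.2]
130 80 873 [ 80.7  82.7 352.1]
130 120 849 [ 80.   82.5 352.5]
112 -160 12 [ 80.3  80.4 226.1]
112 -120 10 [80.5 80.5 82. ]
112 -80 11 [80.6 80.6 81.6]
112 -40 13 [ 80.5  80.5 167.9]
112 0 13 [80.3 80.3 87.2]
112 40 10 [80.2 80.2 82.4]
112 80 10 [80.1 80.1 81.5]
112 120 11 [ 79.6  79.6 195.8]
```

```bash
python3 -c "
from bench import robot
print(robot.hand_in())"
```

```text
the job is handed in; nothing more can be done
None
```

I stood the plane on its sole between the cleats and closed the drawer, which measures flush with the chest front; the job is handed in. The push reached 38 N at the closed stop, just under the 40 N limit, and the hand-in returned no verdict.

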